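Check a watch on the timing tester in two positions

TASK

Lay the watch gently face up in the tilting cradle, flat between its two jaws, and let go of it. Next turn the timing tester's selector to the two-dot mark so that it clicks home there, and let go. Then raise the cradle by its bar to 45 degrees, keep it there for a good second, and lower it gently until it is level again, with the watch still in it and the loupe, jar and dish left where they are.

Things in the scene. Friction and masses are not known exactly. Their poses are not given: they have to be found in the camera images.
- watch: loose steel watch head, no strap: eight flat sides, 38 mm across flats, flats 8.5 mm high, 11 mm high in all, 80 g. White dial on top; crown (7 mm diameter, 4 mm long) on its +x side, so grip it across its y sides. Origin: centre of underside, z out of the dial. Starts dial up on the green bench mat, whose top is at z = 0.002
- tester: timing tester: fixed grey box, black top, 160 (x) by 180 (y) by 55 mm high. Origin: centre of underside, +x to its back. Selector axis 20 mm in front (-x) of the centre. White marks on a 50 mm radius around it, clockwise from above, 36 degrees apart: bar (off), one dot, two dots (straight to the back, +x), three dots, four dots. Green display strip along the back
- selector (a joint): selector angle, rad, growing clockwise from above. Clicks into rest at 0 (bar), 0.628 (one dot), 1.257 (two dots), 1.885 (three), 2.513 (four); springs to the nearest when let go. Starts on the bar or one dot. The pointer looks along the tester's x axis turned (1.257 - value) anticlockwise. Turning takes less than 0.12 N m
- selector_grip (a point): point on the selector's axis at the height to grip. Black disc 44 mm in diameter, carrying an upright bar grip 14 mm wide, 44 mm long, 30 mm high, with a pointed nose and white line at the pointer end. The point is 10 mm below the bar's top, 32 mm above the tester's top. x along the bar to the pointer (turns with the knob), z up
- stand: dark steel foot of the tilting cradle, 130 by 100 by 12 mm high, fixed to the bench, with two cheeks at the back (+x) that carry the hinge. Origin on its underside; x from the bar towards the hinge, z up
- cradle (a joint): tilt of the cradle, rad: 0 = level, resting on its stop (start); 0.785 = 45 degrees, with its bar end raised; limit 1.2. The hinge is stiff (0.25 N m; about 2 to 4 N at the bar) and the cradle stays where it is left
- cradle_hinge (a point): middle of the cradle's hinge, 50 mm above the stand's underside. The hinge axis is this frame's y axis (fixed), horizontal; raising the bar turns the cradle about +y
- cradle_bar (a point): middle of the cradle's lifting bar: round steel, 10 mm diameter, 60 mm free between its arms, parallel to the hinge (y). 135 mm on the -x side of the hinge axis and 4 mm above it when level; then 54 mm above the mat, nothing below. 39 mm free between it and the cradle plate. It can turn between the fingers as they lift it
- nest (a point): middle of the cradle's black floor where the watch lies: flat plate 60 mm wide (y), open at both sides, a jaw 10 mm high across each end (x), 52 mm clear between jaws. 51 mm on the -x side of the hinge, 53 mm above the stand's underside when level. Moves with the cradle; z out of the floor
- loupe: bystander: black watchmaker's eyeglass, 34 mm in diameter, 30 mm high, origin under its centre
- jar: bystander: small glass jar with steel cap, 40 mm in diameter, 45 mm high, origin under its centre
- dish: bystander: small brass dish, 60 mm in diameter, 22 mm high, origin under its centre
There are look-alikes about, which are no part of the job. Of the things that look like the stand, the larger one is meant.

How it is judged:
On the way, in this order (a step that is already met when the one before it is completed fails the run):
1. the watch lies face up in the level cradle, let go (x of watch in the frame of nest between -0.009 and 0.009 m and y of watch in the frame of nest between -0.014 and 0.014 m and z of watch in the frame of nest between -0.003 and 0.004 m and angle between the z axis of watch and the z axis of nest, either way round below 0.12 rad and angle between watch's own z axis and vertical below 0.3 rad and value of joint cradle below 0.05 rad and contact force between the fingers and watch below 0.3 N), for 0.2 s.
2. the selector rests at the two-dot mark, let go, with the watch in the cradle (value of joint selector between 1.11 and 1.41 rad and contact force between the fingers and tester below 0.3 N and x of watch in the frame of nest between -0.009 and 0.009 m and y of watch in the frame of nest between -0.014 and 0.014 m and z of watch in the frame of nest between -0.003 and 0.004 m and angle between the z axis of watch and the z axis of nest, either way round below 0.12 rad), for 0.2 s.
3. the cradle is at 45 degrees (within about 5.7 degrees) for 0.8 s, watch in it, selector still at two dots (value of joint cradle between 0.685 and 0.885 rad and value of joint selector between 1.11 and 1.41 rad and x of watch in the frame of nest between -0.009 and 0.009 m and y of watch in the frame of nest between -0.014 and 0.014 m and z of watch in the frame of nest between -0.003 and 0.004 m and angle between the z axis of watch and the z axis of nest, either way round below 0.12 rad), for 0.8 s.
4. the cradle is level again with the watch in it (value of joint cradle below 0.05 rad and x of watch in the frame of nest between -0.009 and 0.009 m and y of watch in the frame of nest between -0.014 and 0.014 m and z of watch in the frame of nest between -0.003 and 0.004 m and angle between the z axis of watch and the z axis of nest, either way round below 0.12 rad), for 0.2 s.
At the end, for the whole second after the job is handed in: the watch rests face up in the cradle between the jaws (within 9 mm along and 14 mm across of the nest's middle, flat to 0.12 rad), the cradle is level (joint under 0.05 rad), the selector is at two dots (1.257 within 0.15 rad) and all is let go (all of step 4 and angle between watch's own z axis and vertical below 0.3 rad and value of joint selector between 1.11 and 1.41 rad and linear speed of watch below 0.03 m/s and velocity of joint cradle below 0.1 rad/s and contact force between the fingers and watch below 0.3 N and contact force between the fingers and stand below 0.3 N and contact force between the fingers and tester below 0.3 N); the robot touches nothing.
It fails at once if the loupe is moved more than 25 mm (distance of loupe from where it was at the start of the episode above 0.025 m).
It fails at once if the jar is moved more than 25 mm (distance of jar from where it was at the start of the episode above 0.025 m).
It fails at once if the dish is moved more than 25 mm (distance of dish from where it was at the start of the episode above 0.025 m).
It fails at once if the watch is dropped (falls freely faster than 0.6 m/s, some 18 mm) (contact force between watch and anything else below 0.02 N and linear speed of watch above 0.6 m/s).
It fails at once if the cradle is slammed down (faster than 2.5 rad/s) (velocity of joint cradle below -2.5 rad/s).
It also fails if it takes over 64 s, if anything falls off the work surface, if the arm or the gripper's body presses on something with over 40 N, if the wrist force passes 120 N, or if a joint passes its speed limit or range.

ROBOT

A 7-joint arm with a two-finger parallel gripper is mounted at the origin on the work surface. World frame = base frame: x ahead of the robot, y to its left, z up, the work surface at z = 0. Lengths are in m, angles in rad, forces in N, time in s.
With the tool pointing down it reaches from about 0.4 to 0.925 m from the base axis. Payload 5.6 kg.
Tool frame: the origin (TCP) lies at the very end of the fingers, on their centre line; the grasp point (between the pads) lies 19 mm behind it; z points along the fingers, y is the line along which they close (so a half turn about z gives the same grasp; the last joint's range is limited). The gripper opens to 85 mm and grips with 20 to 120 N. Pads are 22 mm wide; open, the fingers measure 114 mm over their backs; the gripper's body (76 mm by 85 mm) begins 54 mm behind the grasp point. The pads swing forward as they close: fully open they stand 13 mm farther back than shut.
Start: joints at [-1.192, 0.468, -0.012, 1.603, 0.006, 1.071, -0.056], TCP at [0.266, 0.593, 0.231] pointing down, gripper open.
Joint ranges: [-2.53, 2.53], [-0.31, 2.02], [-1.57, 1.55], [0.28, 2.44], [-1.29, 4.43], [0.15, 1.84], [-2.92, 2.92]. Speed limits (rad/s): [2.57, 2.57, 3.14, 3.14, 3.14, 3.14, 3.14].

INTERFACE

Orientations are given as a unit quaternion [x, y, z, w].
In Python, from workcell import get_obs, read_camera, camera_info, robot gives the robot as it stands.
- The arm moves only by the tool move_arm, never from a script. Its argument "targets" is a list of rows, each a list of 4 numbers: the shift along the tool's x, y, z in cm, then the turn about the tool's z in rad. A call has 1 to 5 rows; each row is the pose to reach, as a shift and turn from the pose commanded when the call began, along the tool's axes at that moment; what a row does not reach only later rows make up. A row lasts 1/8 s, in which the tool goes at most 62.5 mm and 10.7 degrees, less where a joint would pass 70% of its speed; a pose out of reach is approached as far as the arm can. A call with a gripper value outside its range is refused whole. "fingers" is the opening, from -1 (shut) to 1 (fully open), set as the call begins (left out, the last holds). The fingers move at their own pace and stop on an object; "newtons" is the grip in N (left out, the last holds). Time passes only in rows, so rows that repeat a pose let the fingers close. It gives the time, the measured TCP pose, the force, the opening and the grip force at its end, in the units of the state.
- get_obs(): the state, without advancing time (a new reading comes with each control period).
- read_camera(name): name is "side" or "top" or "wrist"; returns (picture, depth): 400x640x3 uint8, blue, green, red; 400x640 float32, m along the optical axis (not along the pixel's ray), 0 where there is no reading.
- camera_info(name): a dict with "camera_matrix" (3x3 intrinsics, pixels), "D" ([k1, k2, p1, p2, k3] as OpenCV has them; the pictures are not rectified), "R" (3x3) and "t" (3): a world point X has camera coordinates R X + t. Camera axes: x right, y down, z forward; pixel columns grow to the right and rows downward; lengths in m; the calibration is good to about 2 mm. A picture is of the moment at which its call begins: read the wrist's pose just before it. camera_info takes no time and is no camera call; for the wrist camera it gives the pose at the moment of the call.
- robot.sign_off(): hands the job in; it is judged then, once.
The state is a dict: "time_s": time; "qpos": joint angles; "qd": joint speeds; "joint_torque": joint torques, N m; "ee_pos": TCP position; "tcp_rot": TCP orientation; "wrist_force": force on the tool from outside, world axes, zero at the start; "ft_torque": the same for the moment, N m; "width": finger opening in m; "gripper_force": force on a finger pad.
Only numpy, scipy, OpenCV 4.12 (cv2) and the standard library are available. Lean on these libraries where they do the work, as an engineer would, in place of code of your own. Each camera call takes 0.05 s, during which the arm holds its last target. There are 200 camera calls.

## Working session

There is one attempt and no reset: what is moved stays moved. The work goes in short steps, Python scripts to look and compute and a tool call to move; the robot and the scene stay as the last step left them, time stands still between calls to the robot, and variables do not carry over. Pictures are saved under pics/ and viewed, at most 10 in all, crops included, and the job is handed in when it is done.

Besides the shell and the picture viewer there is one more tool, called after "Emit:" in YAML: its name, and indented under it one key for each argument. move_arm: Moves the arm, as the interface text tells. Its arguments: {"type":"object","properties":{"targets":{"type":"array"},"fingers":{"type":"number"},"newtons":{"type":"number"}},"required":["targets"]}

```bash
ls; mkdir -p pics; python3 - <<'E'
from workcell import *
import cv2,numpy as np
o=get_obs();print(o['time_s'],o['ee_pos'],o['tcp_rot'],o['width'])
for n in('top','side'):
    p,d=read_camera(n);cv2.imwrite(f'pics/{n}0.png',p);np.savez(f'{n}0.npz',p=p,d=d);i=camera_info(n);print(n,i)
E
```

```text
pics
0.0 [0.26592799 0.59251244 0.23033473] [ 2.09345161e-01  9.77841421e-01 -8.62622650e-04 -1.25816284e-04] 0.08538571334764669
top {'camera_matrix': array([[419.08843515,   0.        , 323.19520831],
       [  0.        , 419.08843515, 200.75114652],
       [  0.        ,   0.        ,   1.        ]]), 'D': array([0.0098235, 0.       , 0.       , 0.       , 0.       ]), 'R': array([[-0.02606605, -0.99940298,  0.02267716],
       [-0.9979066 ,  0.02467054, -0.05978107],
       [ 0.05918592, -0.02418794, -0.99795389]]), 't': array([-0.02287408,  0.5808635 ,  1.08576146])}
side {'camera_matrix': array([[385.64322952,   0.        , 317.67737164],
       [  0.        , 385.64322952, 198.81713048],
       [  0.        ,   0.        ,   1.        ]]), 'D': array([0.02257196, 0.        , 0.        , 0.        , 0.        ]), 'R': array([[-0.99246131, -0.12209404, -0.01065826],
       [-0.06697547,  0.61313433, -0.78713441],
       [ 0.10263936, -0.7804866 , -0.61668941]]), 't': array([0.59709402, 0.11618005, 0.80207203])}
```

View pics/top0.png

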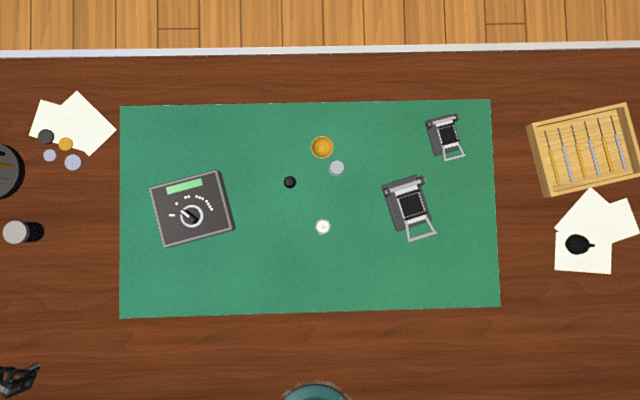

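View pics/side0.png

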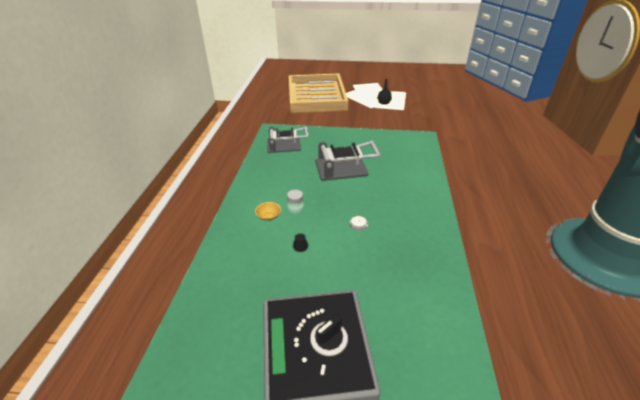

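Top view: watch at (323,227), tester (192,208) with its selector, large stand (409,208) with its bar at (421,237), dish (322,147), jar (336,168), loupe (290,182). The small stand at (446,135) is a look-alike.

```bash
cat > h.py <<'E'
import numpy as np,cv2
from workcell import *
def world(i,u,v,d):
    """pixels (arrays) with depth -> world points"""
    uv=np.stack([np.ravel(u),np.ravel(v)],1).astype(float)[:,None]
    n=cv2.undistortPoints(uv,i['camera_matrix'],i['D'])[:,0]
    d=np.ravel(d)[:,None]
    return (np.c_[n*d,d]-i['t'])@i['R']
def cloud(n,d,i=None):
    i=i or camera_info(n);v,u=np.mgrid[:400,:640]
    return world(i,u,v,d).reshape(400,640,3)
E
python3 - <<'E'
from h import *
from scipy import ndimage as nd
for n in('top','side'):
    z=np.load(n+'0.npz');p,d=z['p'],z['d'];c=cloud(n,d)
    c[d==0]=np.nan
    m=(p[...,1]>p[...,2]+25)&(abs(c[...,2])<.03); print(n,'mat z',np.nanmedian(c[...,2][m]))
    hsv=cv2.cvtColor(p,cv2.COLOR_BGR2HSV)
    ob=(c[...,2]>.007)&(c[...,2]<.15)&(c[...,0]>.4)&(c[...,0]<.85)&(abs(c[...,1])<.5)
    l,k=nd.label(ob)
    for j in range(1,k+1):
        q=c[l==j]
        if len(q)<25: continue
        xy=q[:,:2].astype(np.float32)
        r=cv2.minAreaRect(xy)
        print(len(q),q.mean(0).round(4),'zmax',q[:,2].max().round(4),'rect',np.round(r[0],4),np.round(r[1],4),round(r[2],1))
z=np.load('top0.npz')['p']
a=cv2.resize(z[165:250,145:240],None,fx=4,fy=4,interpolation=2)
b=cv2.resize(z[165:250,370:450],None,fx=4,fy=4,interpolation=2)
cv2.imwrite('pics/m.png',np.hstack([a,b]))
E
```

```text
top mat z 0.0018151539675272002
1144 [ 0.7434 -0.361   0.0316] zmax 0.0534 rect [ 0.7398 -0.3665] [0.1232 0.0814] 13.5
323 [ 0.7251 -0.0383  0.0165] zmax 0.0301 rect [ 0.7234 -0.0381] [0.058  0.0567] 88.4
192 [ 0.6633 -0.0734  0.0417] zmax 0.0517 rect [ 0.6649 -0.0732] [0.0365 0.0362] 4.7
4758 [0.5675 0.2945 0.0572] zmax 0.1017 rect [0.5665 0.3071] [0.1605 0.2   ] 13.9
2060 [ 0.5634 -0.2557  0.0406] zmax 0.07 rect [ 0.5534 -0.2641] [0.167  0.1043] 17.2
120 [0.6329 0.0489 0.0242] zmax 0.0362 rect [0.6338 0.0489] [0.0317 0.0297] 89.3
170 [ 0.5137 -0.0347  0.0123] zmax 0.0182 rect [ 0.514  -0.0348] [0.0366 0.0367] 24.9
side mat z 0.0030310141622056207
755 [ 0.7453 -0.357   0.0292] zmax 0.0535 rect [ 0.7473 -0.4065] [0.1217 0.1653] 12.8
1671 [ 0.5659 -0.2473  0.0371] zmax 0.0682 rect [ 0.5549 -0.2616] [0.1617 0.1072] 16.5
338 [ 0.6632 -0.0658  0.0339] zmax 0.0514 rect [ 0.6644 -0.0716] [0.0369 0.0367] 43.0
347 [ 0.7249 -0.044   0.0178] zmax 0.0274 rect [ 0.7232 -0.0375] [0.0569 0.059 ] 42.6
189 [ 0.5132 -0.0305  0.0133] zmax 0.0177 rect [ 0.5134 -0.0336] [0.0377 0.0378] 25.4
219 [0.6323 0.0566 0.0231] zmax 0.0353 rect [0.6329 0.0532] [0.03   0.0266] 3.4
11090 [0.5642 0.3104 0.0592] zmax 0.0994 rect [0.5671 0.2997] [0.1602 0.1808] 14.0
```

View pics/m.png

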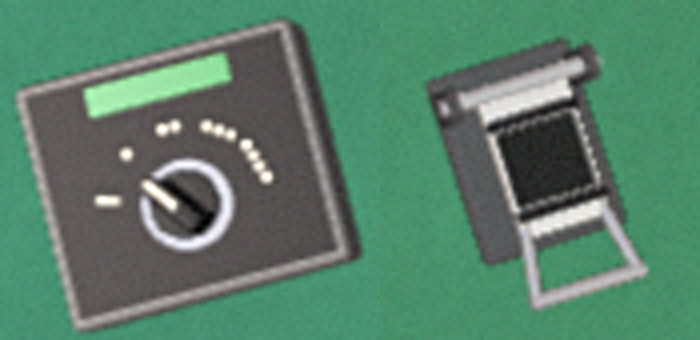

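Top-view crop: the pointer line at (160,195) faces the one-dot mark, so the selector reads about 0.63. The two-dot mark at (168,128) puts the tester's yaw near 14°. Nest at (548,155), bar at (588,290), stand yaw about 16.7°. Moving to the watch.

```bash
cat >> h.py <<'E'
from scipy.spatial.transform import Rotation as Ro
def plan(xyz,yy=None):
    """print shift (cm, tool axes) and turn to bring TCP to xyz with tool y at world angle yy (mod pi)"""
    o=get_obs();R=Ro.from_quat(o['tcp_rot']).as_matrix();s=R.T@(np.array(xyz)-o['ee_pos'])*100
    a=np.arctan2(R[1,1],R[0,1]);t=0 if yy is None else -((yy-a+np.pi/2)%np.pi-np.pi/2)
    print('t',round(o['time_s'],2),'pos',o['ee_pos'].round(4),'yy',round(a,3),'tilt',R[:2,2].round(4),'q7',o['qpos'][6].round(2),'shift',s.round(2),'turn',round(t,3))
E
python3 -c "
from h import *
plan([.47,-.02,.2],1.862)
i=camera_info('wrist');print(i['R'],-i['R'].T@i['t'],i['camera_matrix'])"
```

```text
t 0.1 pos [0.266  0.5925 0.2304] yy 1.149 tilt [-0.0006 -0.0015] q7 -0.06 shift [-43.7  -47.52   3.12] turn -0.713
[[ 0.40842439  0.9127903  -0.00183916]
 [ 0.86996114 -0.38864911  0.3035119 ]
 [ 0.27632793 -0.12556167 -0.95282587]] [0.1937127  0.62488529 0.37253143] [[283.43535919   0.         320.64008412]
 [  0.         283.43535919 203.64079353]
 [  0.           0.           1.        ]]
```

Emit:
move_arm:
  targets:
    - [-7.3,-7.9,0.5,-0.14]
    - [-14.6,-15.8,1.0,-0.28]
    - [-21.9,-23.8,1.5,-0.43]
    - [-29.1,-31.7,2.0,-0.57]
    - [-36.4,-39.6,2.5,-0.71]

```text
time_s: 0.72
ee_pos: [0.3652, 0.2947, 0.2166]
tcp_rot: [-0.146, 0.989, -0.0, 0.0]
wrist_force: [1.0, -0.7, -0.2]
width: 0.0853
gripper_force: 0.0
```

```bash
python3 -c "
from h import *
plan([.495,-.03,.16],1.862)"
```

```text
t 0.72 pos [0.3652 0.2947 0.2166] yy 1.864 tilt [ 0.0001 -0.0001] q7 1.1 shift [ -3.06 -34.83   5.66] turn 0.002
```

Emit:
move_arm:
  targets:
    - [-3.1,-34.8,5.6,0]
    - [-3.1,-34.8,5.6,0]
    - [-3.1,-34.8,5.6,0]
    - [-3.1,-34.8,5.6,0]
    - [-3.1,-34.8,5.6,0]

```text
time_s: 1.35
ee_pos: [0.4789, 0.0082, 0.1671]
tcp_rot: [-0.144, 0.99, 0.0, 0.0]
wrist_force: [0.7, 0.4, 0.7]
width: 0.0851
gripper_force: 0.0
```

Emit:
move_arm:
  targets:
    - [0,-4,0,0]
    - [0,-4,0,0]

```text
time_s: 1.6
ee_pos: [0.4901, -0.032, 0.167]
tcp_rot: [-0.14, 0.99, -0.001, -0.0]
wrist_force: [0.3, 0.5, 0.0]
width: 0.085
gripper_force: 0.0
```

```bash
cat >> h.py <<'E'
def shot(f):
    i=camera_info('wrist');p,d=read_camera('wrist');c=cloud('wrist',d,i);c[d==0]=np.nan
    np.savez(f+'.npz',p=p,d=d,c=c);cv2.imwrite(f'pics/{f}.png',p);return p,c
E
python3 - <<'E'
from h import *
plan([.513,-.034,.1],1.862)
p,c=shot('w1')
g=(np.hypot(c[...,0]-.513,c[...,1]+.034)<.04)&(c[...,2]>.006)&(c[...,2]<.03)
q=c[g];print(len(q),q.mean(0),q[:,2].max());r=cv2.minAreaRect(q[:,:2].astype(np.float32));print(r)
v,u=np.where(g);cv2.imwrite('pics/w1c.png',cv2.resize(p[v.min()-15:v.max()+15,u.min()-15:u.max()+15],None,fx=4,fy=4,interpolation=2));print(u.min()-15,v.min()-15)
E
```

```text
t 1.6 pos [ 0.4901 -0.032   0.167 ] yy 1.852 tilt [-0.0003 -0.0014] q7 1.92 shift [-2.15 -0.82  6.7 ] turn -0.01
964 [ 0.51061907 -0.03374947  0.01192177] 0.015049367390502591
((0.5122461915016174, -0.03357715532183647), (0.03814852610230446, 0.03777076303958893), 25.919635772705078)
281 175
```

View pics/w1c.png

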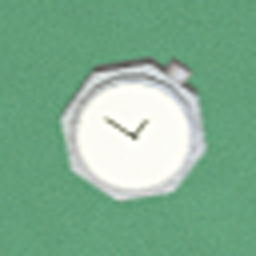

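The crown sits at crop (178,70) and the dial centre at (134,132), i.e. pixels (325.5,192.5) and (314.5,208). Working out the watch yaw.

```bash
python3 - <<'E'
from h import *
i=camera_info('wrist')
def ray(u,v,z):
    w=world(i,[u],[v],[1.])[0];c=-i['R'].T@i['t'];return c+(w-c)*(z-c[2])/(w[2]-c[2])
a=ray(325.5,192.5,.007);b=ray(314.5,208,.013);print(a,b,np.arctan2(*(a-b)[[1,0]]),np.linalg.norm((a-b)[:2]))
# fine octagon fit of the rim: silhouette of non-green pixels on plane z=.0105
p=np.load('w1.npz')['p'];g=(p[...,1].astype(int)-p[...,2]<30).astype(np.uint8);g[:170]=0;g[250:]=0;g[:,:270]=0;g[:,360:]=0
v,u=np.where(g);P=np.array([ray(x,y,.0085) for x,y in zip(u,v)])
P=P[np.hypot(P[:,0]-.512,P[:,1]+.034)<.03];print(len(P),P.mean(0))
for a in np.arange(0,46,3):
  t=np.radians(a+45*np.arange(4));n=np.c_[np.cos(t),np.sin(t)];s=P[:,:2]@n.T;w=np.percentile(s,99,0)-np.percentile(s,1,0)
  print(a,w.round(4))
E
```

```text
[ 0.49183118 -0.02262033  0.007     ] [ 0.51064905 -0.0297297   0.013     ] 2.780370150562381 0.020116046270379894
1002 [ 0.51065035 -0.03011988  0.0085    ]
0 [0.0402 0.0384 0.0371 0.0388]
3 [0.0401 0.0382 0.0371 0.0392]
6 [0.0397 0.0381 0.0372 0.0395]
9 [0.0394 0.0381 0.0373 0.0397]
12 [0.039  0.0381 0.0367 0.0398]
15 [0.0389 0.0376 0.036  0.0398]
18 [0.0387 0.0373 0.0364 0.0403]
21 [0.0387 0.0376 0.037  0.0406]
24 [0.0386 0.0375 0.0368 0.0408]
27 [0.0386 0.0375 0.0371 0.0408]
30 [0.0386 0.0374 0.0371 0.0408]
33 [0.0385 0.0372 0.0373 0.0407]
36 [0.0387 0.0372 0.0377 0.0406]
39 [0.0385 0.0371 0.038  0.0403]
42 [0.0383 0.0371 0.0384 0.0401]
45 [0.0384 0.0371 0.0388 0.0402]
```

```bash
cat >> h.py <<'E'
def ray(i,u,v,z):
    w=world(i,u,v,np.ones(np.size(u)));c=-i['R'].T@i['t'];return c+(w-c)*((z-c[2])/(w[:,2]-c[2]))[:,None]
E
python3 - <<'E'
from h import *
plan([.513,-.034,.1],1.862)
i=camera_info('wrist');p,c=shot('w2')
g=(p[...,1].astype(int)-p[...,2]<30)&(np.hypot(c[...,0]-.512,c[...,1]+.034)<.03)
v,u=np.where(g);P=ray(i,u,v,.0085)[:,:2];print(len(P),P.mean(0),c[g].mean(0))
h=np.linalg.norm(P-P.mean(0),axis=1);f=P[h>np.sort(h)[-12]]-P.mean(0);print('crown ang',np.arctan2(f[:,1],f[:,0]).round(2),h.max())
plan([.513,-.034,.1],1.862)
E
```

```text
t 1.65 pos [ 0.4896 -0.0297  0.167 ] yy 1.856 tilt [-0.0008 -0.0002] q7 1.92 shift [-2.13 -1.07  6.69] turn -0.006
1000 [ 0.51126629 -0.03299069] [ 0.51028199 -0.03315375  0.01145831]
crown ang [2.92 2.88 2.84 2.81 2.77 2.74 2.7  2.67 0.8  0.03 0.08] 0.0228024978183707
t 1.7 pos [ 0.4894 -0.0282  0.167 ] yy 1.858 tilt [-0.0009  0.0003] q7 1.92 shift [-2.1  -1.23  6.7 ] turn -0.004
```

Emit:
move_arm:
  targets:
    - [-2.1,-1.0,5,0.18]
    - [-2.1,-1.0,9,0.36]
    - [-2.1,-1.0,11,0.54]
    - [-2.1,-1.0,12,0.635]
    - [-2.1,-1.0,12,0.635]
  fingers: 0.22

```text
time_s: 2.33
ee_pos: [0.5119, -0.0301, 0.0465]
tcp_rot: [0.171, 0.985, 0.0, -0.001]
wrist_force: [-0.4, 0.7, 0.4]
width: 0.0526
gripper_force: 0.0
```

```bash
python3 - <<'E'
from h import *
i=camera_info('wrist');p,c=shot('w3')
plan([.512,-.0335,.01],1.22);print(get_obs()['width'])
g=(p[...,1].astype(int)-p[...,2]<30)&(np.hypot(c[...,0]-.512,c[...,1]+.034)<.028)&(c[...,2]<.02)
v,u=np.where(g);print(len(u),c[g].mean(0),cv2.minAreaRect(c[g][:,:2].astype(np.float32)))
E
```

```text
t 2.38 pos [ 0.5125 -0.0304  0.0472] yy 1.228 tilt [-0.0008  0.0005] q7 1.46 shift [-0.06 -0.31  3.72] turn 0.008
0.05215764119629137
2584 [ 0.51023545 -0.03247433  0.01156648] ((0.5149096250534058, -0.03432450443506241), (0.04202103242278099, 0.04256792739033699), 25.895179748535156)
```

View pics/w3.png

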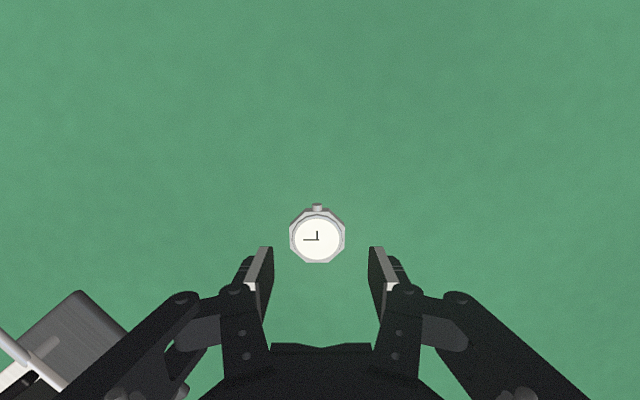

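The watch is at (317,238), crown straight up in the picture, square between the pads at x = 260 and 380. Descending.

Emit:
move_arm:
  targets:
    - [-0.05,-0.25,2.0,0]
    - [-0.05,-0.25,3.3,0]
    - [-0.05,-0.25,3.9,0]
    - [-0.05,-0.25,4.2,0]
    - [-0.05,-0.25,4.2,0]

```text
time_s: 3.0
ee_pos: [0.5126, -0.0344, 0.0055]
tcp_rot: [0.172, 0.985, 0.0, 0.0]
wrist_force: [0.1, -0.4, 0.4]
width: 0.0518
gripper_force: 0.0
```

Emit:
move_arm:
  targets:
    - [0,0,0.2,0]
    - [0,0,0.2,0]
    - [0,0,0.3,0]
    - [0,0,0.3,0]

```text
time_s: 3.5
ee_pos: [0.5124, -0.0345, 0.0023]
tcp_rot: [0.173, 0.985, 0.0, 0.0]
wrist_force: [0.0, -0.1, -0.3]
width: 0.0522
gripper_force: 0.0
```

Emit:
move_arm:
  targets:
    - [0,0,0.15,0]
    - [0,0,0.15,0]
    - [0,0,0.3,0]
    - [0,0,0.3,0]

```text
time_s: 4.0
ee_pos: [0.5123, -0.0345, -0.0008]
tcp_rot: [0.173, 0.985, -0.0, -0.0]
wrist_force: [0.7, 0.7, -0.4]
width: 0.0518
gripper_force: 0.0
```

Emit:
move_arm:
  targets:
    - [0,0,0,0]
    - [0,0,0,0]
    - [0,0,0,0]
    - [0,0,0,0]
  fingers: -0.4
  newtons: 25

```text
time_s: 4.5
ee_pos: [0.5138, -0.0346, 0.0009]
tcp_rot: [0.173, 0.985, 0.0, 0.001]
wrist_force: [-0.9, 0.5, 14.4]
width: 0.0372
gripper_force: 32.2
```

Gripped, with the tips level with the underside of the watch. I'll lift it and meanwhile measure the nest.

Emit:
move_arm:
  targets:
    - [0,0,-1,0]
    - [0,0,-3,0]
    - [0,0,-6,0]
    - [0,0,-10,0]
    - [0,0,-12,0]

```text
time_s: 5.12
ee_pos: [0.5131, -0.0346, 0.1214]
tcp_rot: [0.173, 0.985, 0.0, 0.001]
wrist_force: [0.1, 1.0, -2.2]
width: 0.037
gripper_force: 25.8
```

```bash
python3 - <<'E'
from h import *
for n in('top','side'):
    z=np.load(n+'0.npz');p,d=z['p'].astype(int),z['d'];c=cloud(n,d);c[d==0]=np.nan
    near=np.hypot(c[...,0]-.56,c[...,1]+.26)<.11
    br=p.max(2)
    fl=near&(br<45)&(c[...,2]>.045)&(c[...,2]<.062)
    q=c[fl];print(n,'floor',len(q),np.median(q,0).round(4),[ (np.round(x,4)) for x in cv2.minAreaRect(q[:,:2].astype(np.float32))])
    # bar region along axis
    yaw=.291;e=np.array([np.cos(yaw),np.sin(yaw)]);f=np.array([-e[1],e[0]])
    o=np.array([.56,-.255]);s=(c[...,:2]-o)@e;t=(c[...,:2]-o)@f
    b=near&(c[...,2]>.035)
    for a in np.arange(-.11,.07,.008):
        m=b&(s>=a)&(s<a+.008)
        if m.sum():print(round(a+.004,3),m.sum(),'t',t[m].min().round(4),t[m].max().round(4),'z',np.median(c[...,2][m]).round(4),'br',np.median(br[m]))
E
```

```text
top floor 256 [ 0.5636 -0.2592  0.0554] [array([ 0.5627, -0.2598]), array([0.0616, 0.048 ]), np.float64(16.8834)]
-0.09 13 t -0.0433 0.0246 z 0.0579 br 150.0
-0.082 96 t -0.0436 0.0321 z 0.0601 br 180.0
-0.074 29 t -0.0421 0.03 z 0.0588 br 163.0
-0.066 20 t -0.0387 0.0287 z 0.0575 br 185.5
-0.058 22 t -0.0397 0.0271 z 0.0571 br 174.0
-0.05 20 t -0.0387 0.0257 z 0.0558 br 183.0
-0.042 55 t -0.0369 0.0257 z 0.0545 br 222.0
-0.034 74 t -0.0352 0.0237 z 0.0564 br 203.0
-0.026 80 t -0.0356 0.0231 z 0.063 br 75.5
-0.018 74 t -0.0357 0.0234 z 0.0546 br 43.0
-0.01 73 t -0.036 0.0236 z 0.0555 br 43.0
-0.002 75 t -0.0354 0.0234 z 0.0553 br 43.0
0.006 75 t -0.0356 0.0233 z 0.055 br 43.0
0.014 75 t -0.0359 0.024 z 0.0552 br 43.0
0.022 73 t -0.0362 0.0233 z 0.0553 br 46.0
0.03 77 t -0.0353 0.0232 z 0.0639 br 66.0
0.038 81 t -0.0545 0.0416 z 0.0551 br 222.0
0.046 115 t -0.0546 0.045 z 0.0558 br 184.0
0.054 125 t -0.0583 0.046 z 0.0576 br 177.0
0.062 29 t -0.0564 0.0436 z 0.0576 br 77.0
side floor 0 [nan nan nan] [array([0., 0.]), array([0., 0.]), np.float64(0.0)]
-0.09 3 t -0.0315 0.032 z 0.0594 b
[... 162 characters left out ...]
0289 z 0.0577 br 176.0
-0.05 17 t -0.0343 0.0253 z 0.0563 br 180.0
-0.042 34 t -0.0341 0.0256 z 0.0567 br 203.5
-0.034 29 t -0.035 0.0256 z 0.0575 br 159.0
-0.026 63 t -0.0353 0.0251 z 0.0623 br 93.0
-0.018 39 t -0.034 0.0259 z 0.057 br 67.0
-0.01 41 t -0.0351 0.0255 z 0.0571 br 58.0
-0.002 45 t -0.0384 0.0264 z 0.057 br 57.0
0.006 38 t -0.032 0.0242 z 0.0573 br 53.0
0.014 43 t -0.0333 0.025 z 0.057 br 54.0
0.022 34 t -0.033 0.0231 z 0.0572 br 61.5
0.03 46 t -0.0353 0.025 z 0.0662 br 67.5
0.038 61 t -0.0553 0.042 z 0.0568 br 200.0
0.046 79 t -0.0586 0.0486 z 0.0573 br 129.0
0.054 103 t -0.0574 0.0472 z 0.0584 br 133.0
0.062 54 t -0.055 0.0463 z 0.0504 br 81.5
  return _methods._mean(a, axis=axis, dtype=dtype,
  ret = um.true_divide(
```

```bash
python3 -c "
from h import *
plan([.5654,-.2591,.11],1.862)"
```

```text
t 5.12 pos [ 0.5131 -0.0346  0.1214] yy 1.224 tilt [0.0024 0.0002] q7 1.41 shift [-12.56 -19.34   1.15] turn -0.638
```

Emit:
move_arm:
  targets:
    - [-3.1,-4.8,0,-0.16]
    - [-6.3,-9.6,0,-0.32]
    - [-9.4,-14.5,0,-0.48]
    - [-12.5,-19.3,0.5,-0.64]
    - [-12.5,-19.3,0.9,-0.64]

```text
time_s: 5.75
ee_pos: [0.5631, -0.2654, 0.1103]
tcp_rot: [-0.142, 0.99, -0.002, -0.0]
wrist_force: [-0.2, 1.5, -0.8]
width: 0.0372
gripper_force: 25.8
```

Emit:
move_arm:
  targets:
    - [0,0,0,0]
    - [0,0,0,0]

```text
time_s: 6.0
ee_pos: [0.5645, -0.2563, 0.1103]
tcp_rot: [-0.147, 0.989, 0.001, -0.0]
wrist_force: [0.5, 0.3, 0.7]
width: 0.037
gripper_force: 25.8
```

```bash
python3 - <<'E'
from h import *
p,c=shot('w4')
plan([.5654,-.2591,.06],1.862)
br=p.max(2);x=c[...,0]-.5635;y=c[...,1]+.2597;yaw=.291
s=x*np.cos(yaw)+y*np.sin(yaw);t=-x*np.sin(yaw)+y*np.cos(yaw)
w=(abs(s)<.035)&(abs(t)<.03)&(c[...,2]>.1)&(c[...,2]<.135)&(p.min(2)>150)
print('watch white',w.sum(),s[w].min(),s[w].max(),t[w].min(),t[w].max(),np.median(c[...,2][w]))
for a in np.arange(-.045,.046,.003):
  m=(s>a)&(s<a+.003)&(abs(t)<.045)&(c[...,2]>.045)&(c[...,2]<.075)
  if m.sum():print(round(a+.0015,4),m.sum(),np.median(c[...,2][m]).round(4),np.median(br[m]),t[m].min().round(3),t[m].max().round(3))
E
```

```text
t 6.05 pos [ 0.5647 -0.2564  0.1105] yy 1.866 tilt [-0.0001  0.0008] q7 2.37 shift [ 0.01 -0.28  5.05] turn 0.004
watch white 3559 -0.02226280656832004 0.020209529284805593 -0.014787580261609787 0.022406460523407862 0.12185627208211698
-0.0435 354 0.0547 236.0 -0.03 0.031
-0.0405 357 0.0546 236.0 -0.029 0.03
-0.0375 386 0.0545 238.0 -0.029 0.03
-0.0345 591 0.0635 58.0 -0.029 0.031
-0.0315 357 0.0644 64.0 -0.029 0.03
-0.0285 218 0.0641 56.5 -0.028 0.03
-0.0255 198 0.0549 60.0 -0.029 0.03
-0.0225 323 0.0549 60.0 -0.029 0.03
-0.0195 331 0.0549 61.0 -0.029 0.031
-0.0165 325 0.055 61.0 -0.029 0.031
-0.0135 315 0.0549 61.0 -0.029 0.03
-0.0105 316 0.055 62.0 -0.03 0.03
-0.0075 299 0.055 62.0 -0.03 0.03
-0.0045 298 0.055 62.0 -0.029 0.03
-0.0015 292 0.0549 63.0 -0.029 0.03
0.0015 257 0.0548 64.0 -0.029 0.03
0.0045 206 0.055 64.0 -0.029 0.03
0.0075 163 0.0549 65.0 -0.029 0.03
0.0105 124 0.0548 66.0 -0.03 0.03
0.0135 92 0.0548 66.0 -0.029 0.03
0.0165 61 0.0548 65.0 -0.029 0.03
0.0195 16 0.0541 106.0 -0.029 0.03
```

View pics/w4.png

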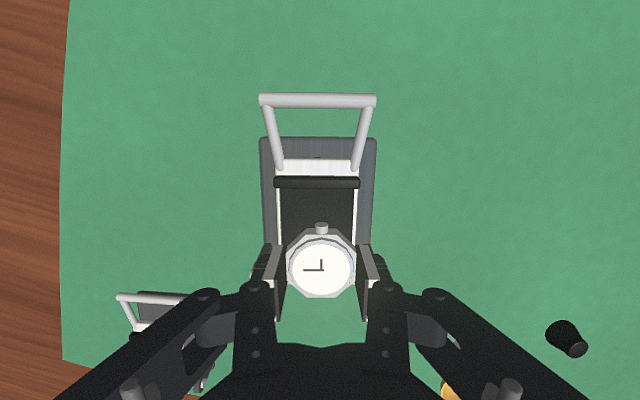

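The watch hangs level over the nest at (321,268), crown towards the bar, with the jaw on the bar side at row 182. Lowering it.

Emit:
move_arm:
  targets:
    - [0,-0.28,2,0]
    - [0,-0.28,3.8,0]
    - [0,-0.28,4.8,0]
    - [0,-0.28,5.1,0]
    - [0,-0.28,5.25,0]

```text
time_s: 6.68
ee_pos: [0.5653, -0.2613, 0.0577]
tcp_rot: [-0.146, 0.989, -0.0, 0.0]
wrist_force: [0.4, 0.4, 0.0]
width: 0.0369
gripper_force: 25.8
```

Emit:
move_arm:
  targets:
    - [0,0,0,0]
    - [0,0,0.1,0]
    - [0,0,0.2,0]
    - [0,0,0.2,0]

```text
time_s: 7.18
ee_pos: [0.5652, -0.2612, 0.0559]
tcp_rot: [-0.146, 0.989, -0.0, 0.0]
wrist_force: [-0.7, 0.5, -0.5]
width: 0.0371
gripper_force: 25.8
```

Emit:
move_arm:
  targets:
    - [0,0,0.1,0]
    - [0,0,0.1,0]
    - [0,0,0.2,0]
    - [0,0,0.2,0]

```text
time_s: 7.68
ee_pos: [0.5653, -0.2612, 0.0541]
tcp_rot: [-0.146, 0.989, -0.0, 0.0]
wrist_force: [-0.9, 0.6, 1.7]
width: 0.0371
gripper_force: 27.2
```

Emit:
move_arm:
  targets:
    - [0,0,0,0]
    - [0,0,0,0]
    - [0,0,-0.5,0]
    - [0,0,-3,0]
    - [0,0,-7,0]
  fingers: 0.4

```text
time_s: 8.3
ee_pos: [0.5642, -0.2608, 0.1236]
tcp_rot: [-0.146, 0.989, 0.001, -0.001]
wrist_force: [0.4, 0.3, 0.7]
width: 0.06
gripper_force: 0.0
```

Emit:
move_arm:
  targets:
    - [3,5,-1,0]
    - [3,5,-1,0]

```text
time_s: 8.55
ee_pos: [0.5193, -0.2191, 0.1344]
tcp_rot: [-0.147, 0.989, 0.001, -0.001]
wrist_force: [0.7, -0.8, 0.2]
width: 0.0599
gripper_force: 0.0
```

```bash
python3 - <<'E'
from h import *
p,c=shot('w5')
br=p.max(2);x=c[...,0]-.5635;y=c[...,1]+.2597;yaw=.291
s=x*np.cos(yaw)+y*np.sin(yaw);t=-x*np.sin(yaw)+y*np.cos(yaw);z=c[...,2]
w=(abs(s)<.024)&(abs(t)<.028)&(z>.0585)&(z<.08)
print('watch',w.sum(),'s',s[w].min(),s[w].max(),'t',t[w].min(),t[w].max())
d=w&(p.min(2)>170);print('dial',d.sum(),s[d].mean(),t[d].mean(),np.median(z[d]))
A=np.c_[s[d],t[d],np.ones(d.sum())];print('tilt',np.linalg.lstsq(A,z[d],rcond=None)[0])
for n,m in(('jaw-',(s<-.02)&(s>-.042)),('jaw+',(s>.02)&(s<.042))):
  m=m&(z>.061)&(z<.068)&(abs(t)<.03)&(br<100);print(n,m.sum(),np.percentile(s[m],[2,98]) if m.sum() else 0)
# selector hover
plan([.5476,.2949,.2],.872+np.pi/2)
E
```

```text
watch 1156 s -0.023264525200271047 0.02397893468703636 t -0.020036554861452005 0.023480357753334492
dial 919 -0.005390754713450331 3.986744074115804e-05 0.06538860886582443
tilt [0.01763117 0.00207855 0.0650359 ]
jaw- 711 [-0.03594957 -0.028739  ]
jaw+ 248 [0.0241403  0.03145281]
t 8.6 pos [ 0.5213 -0.2208  0.1346] yy 1.865 tilt [0.0005 0.0007] q7 2.33 shift [-17.49  48.59  -6.5 ] turn -0.578
```

View pics/w5.png

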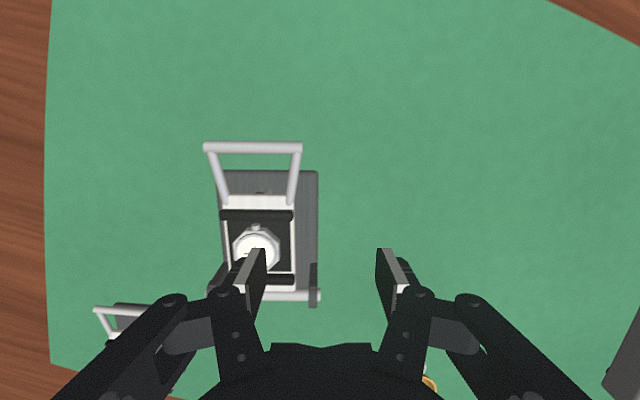

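The watch lies flat in the nest, dial at (255,248) midway between the jaws at rows 215 and 279. On to the selector.

Emit:
move_arm:
  targets:
    - [-2,5.5,-3,-0.12]
    - [-4,11,-6,-0.24]
    - [-6,16.5,-6.5,-0.36]
    - [-8,22,-6.5,-0.48]
    - [-10,27.5,-6.5,-0.578]
  fingers: 0

```text
time_s: 9.22
ee_pos: [0.5395, 0.0719, 0.1994]
tcp_rot: [-0.423, 0.906, -0.0, 0.001]
wrist_force: [0.8, -0.7, 0.2]
width: 0.0429
gripper_force: 0.0
```

```bash
python3 -c "
from h import *
plan([.5476,.2949,.17],.872+np.pi/2)"
```

```text
t 9.22 pos [0.5395 0.0719 0.1994] yy 2.445 tilt [0.002  0.0003] q7 2.26 shift [-17.61  13.7    2.95] turn 0.002
```

Emit:
move_arm:
  targets:
    - [-4.4,3.4,0.7,0]
    - [-8.8,6.8,1.5,0]
    - [-13.2,10.2,2.2,0]
    - [-17.6,13.7,2.9,0]
    - [-17.6,13.7,2.9,0]

```text
time_s: 9.85
ee_pos: [0.5458, 0.2992, 0.1688]
tcp_rot: [-0.425, 0.905, 0.001, 0.0]
wrist_force: [-0.5, -0.8, -0.3]
width: 0.043
gripper_force: 0.0
```

Emit:
move_arm:
  targets:
    - [0,0,0,0]
    - [0,0,0,0]
    - [0,0,0,0]

```text
time_s: 10.22
ee_pos: [0.5475, 0.2916, 0.1702]
tcp_rot: [-0.421, 0.907, -0.0, 0.0]
wrist_force: [0.5, -0.3, -0.4]
width: 0.0425
gripper_force: 0.0
```

```bash
python3 - <<'E'
from h import *
p,c=shot('w6');z=c[...,2]
plan([.5476,.2949,.1],.872+np.pi/2);print(get_obs()['width'])
near=np.hypot(c[...,0]-.5476,c[...,1]-.2949)<.04
b=near&(z>.085)&(z<.106);print(b.sum(),np.median(z[b]),[np.round(x,4) for x in cv2.minAreaRect(c[b][:,:2].astype(np.float32))])
t=near&(z>.095)&(p.max(2)<80)
q=c[b];k=q[:,2]>.095;print(cv2.minAreaRect(q[k][:,:2].astype(np.float32)),q[k].mean(0))
d=near&(z<.075)&(z>.06);print('disc',d.sum(),np.median(z[d]),cv2.minEnclosingCircle(c[d][:,:2].astype(np.float32)))
E
```

```text
t 10.28 pos [0.5473 0.2919 0.1702] yy 2.44 tilt [ 0.0006 -0.    ] q7 1.87 shift [-0.24  0.18  7.02] turn -0.003
0.042775208960689017
820 0.09619129615012378 [array([0.5462, 0.294 ]), array([0.0416, 0.0133]), np.float64(49.8052)]
((0.5464234948158264, 0.29416754841804504), (0.04106549918651581, 0.013061662204563618), 49.53106689453125) [0.5454488  0.29292597 0.09644471]
disc 1693 0.06758926622336732 ((0.5471591353416443, 0.29488593339920044), 0.0280227679759264)
```

View pics/w6.png

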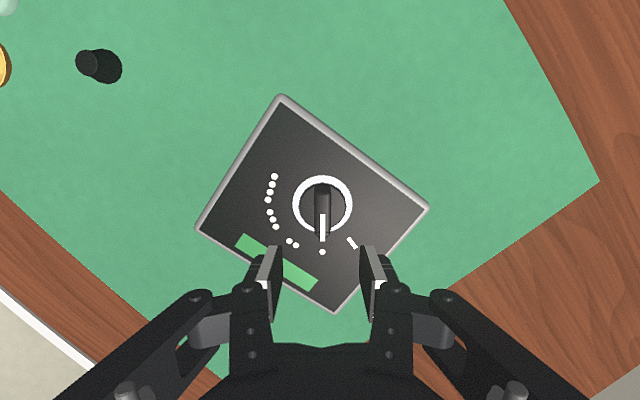

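The knob's bar is upright in the picture at (322,210), its nose pointing to the single dot at (322,252). Lowering over it.

Emit:
move_arm:
  targets:
    - [-0.2,0.19,3,0]
    - [-0.2,0.19,6,0]
    - [-0.2,0.19,8.3,0]
    - [-0.2,0.19,9.4,0]
    - [-0.2,0.19,9.4,0]

```text
time_s: 10.9
ee_pos: [0.5465, 0.2954, 0.0755]
tcp_rot: [-0.422, 0.907, -0.0, -0.0]
wrist_force: [-0.3, -0.5, 0.5]
width: 0.0425
gripper_force: 0.0
```

Emit:
move_arm:
  targets:
    - [0,0,0,0]
    - [0,0,0,0]
    - [0,0,0,0]
    - [0,0,0,0]
  fingers: -0.9
  newtons: 30

```text
time_s: 11.4
ee_pos: [0.5488, 0.2951, 0.0773]
tcp_rot: [-0.421, 0.907, -0.001, 0.002]
wrist_force: [3.4, -2.9, 5.2]
width: 0.0132
gripper_force: 33.6
```

Emit:
move_arm:
  targets:
    - [0,0,0,0.17]
    - [0,0,0,0.34]
    - [0,0,0,0.51]
    - [0,0,0,0.66]
    - [0,0,0,0.66]

```text
time_s: 12.02
ee_pos: [0.5488, 0.2951, 0.0773]
tcp_rot: [-0.104, 0.995, -0.0, 0.002]
wrist_force: [3.1, -4.2, 5.3]
width: 0.0132
gripper_force: 33.7
```

Emit:
move_arm:
  targets:
    - [0,0,0,0]
    - [0,0,0,0]

```text
time_s: 12.28
ee_pos: [0.5488, 0.2951, 0.0773]
tcp_rot: [-0.105, 0.994, -0.0, 0.002]
wrist_force: [3.7, -4.4, 5.8]
width: 0.0135
gripper_force: 33.7
```

```bash
python3 -c "
from h import *
plan([.5476,.2949,.17],.244+np.pi/2)"
```

```text
t 12.28 pos [0.5488 0.2951 0.0773] yy 1.781 tilt [0.004  0.0003] q7 1.32 shift [ 0.08  0.   -9.27] turn -0.034
```

Emit:
move_arm:
  targets:
    - [0,0,0,0]
    - [0,0,0,0]
    - [0,0,-3,0]
    - [0,0,-7,0]
    - [0,0,-11,0]
  fingers: 0

```text
time_s: 12.9
ee_pos: [0.5456, 0.2964, 0.1864]
tcp_rot: [-0.106, 0.994, 0.0, -0.001]
wrist_force: [0.9, -0.0, -0.3]
width: 0.0426
gripper_force: 0.0
```

Emit:
move_arm:
  targets:
    - [2,-3,0,0]
    - [2,-3,0,0]

```text
time_s: 13.15
ee_pos: [0.5325, 0.2603, 0.1861]
tcp_rot: [-0.104, 0.995, -0.0, -0.001]
wrist_force: [-0.0, 0.0, -0.7]
width: 0.0429
gripper_force: 0.0
```

```bash
python3 - <<'E'
from h import *
p,c=shot('w7');z=c[...,2]
m=(np.hypot(c[...,0]-.547,c[...,1]-.2945)<.035)&(z>.094)&(z<.106);print(m.sum(),cv2.minAreaRect(c[m][:,:2].astype(np.float32)))
w=m&(p.min(2)>150);print('white line minus bar mean',c[w].mean(0)-c[m].mean(0))
plan([.47,-.26,.17],.291)
E
```

```text
626 ((0.5460121631622314, 0.29473698139190674), (0.041921522468328476, 0.013666123151779175), 14.144303321838379)
white line minus bar mean [0.01068749 0.00343651 0.0007353 ]
t 13.2 pos [0.5327 0.2619 0.1858] yy 1.781 tilt [-0.0008  0.0002] q7 1.33 shift [ 17.02 -49.73   1.58] turn 1.49
```

The selector bar is now at 14.1°, in line with the tester, so it is on two dots. On to the cradle bar.

Emit:
move_arm:
  targets:
    - [1.9,-5.6,0,0.18]
    - [3.8,-11.2,0,0.36]
    - [5.7,-16.8,0,0.54]
    - [7.6,-22.4,0,0.72]
    - [9.5,-28,0,0.9]

```text
time_s: 13.82
ee_pos: [0.4992, -0.0319, 0.1856]
tcp_rot: [0.34, 0.941, 0.0, -0.0]
wrist_force: [0.7, 0.0, -0.3]
width: 0.0425
gripper_force: 0.0
```

```bash
python3 -c "
from h import *
plan([.483,-.2838,.15],.291)"
```

```text
t 13.82 pos [ 0.4992 -0.0319  0.1856] yy 0.878 tilt [0.     0.0004] q7 1.03 shift [-14.84 -20.42   3.55] turn 0.587
```

Emit:
move_arm:
  targets:
    - [-3,-4.1,0.7,0.15]
    - [-6,-8.2,1.4,0.3]
    - [-8.9,-12.3,2.1,0.45]
    - [-11.9,-16.4,2.8,0.587]
    - [-14.8,-20.4,3.5,0.587]
  fingers: -0.3

```text
time_s: 14.45
ee_pos: [0.4847, -0.2833, 0.1499]
tcp_rot: [0.595, 0.804, 0.0, -0.0]
wrist_force: [0.1, 0.3, 0.5]
width: 0.03
gripper_force: 0.0
```

Emit:
move_arm:
  targets:
    - [0,0,0,0]
    - [0,0,0,0]
    - [0,0,0,0]
    - [0,0,0,0]

```text
time_s: 14.95
ee_pos: [0.4844, -0.2816, 0.1509]
tcp_rot: [0.595, 0.804, 0.0, 0.0]
wrist_force: [0.2, 0.1, 0.6]
width: 0.0298
gripper_force: 0.0
```

```bash
python3 - <<'E'
from h import *
p,c=shot('w8');z=c[...,2]
x=c[...,0]-.5635;y=c[...,1]+.2597;yaw=.291
s=x*np.cos(yaw)+y*np.sin(yaw);t=-x*np.sin(yaw)+y*np.cos(yaw)
plan([.483,-.2838,.04],.291);print(get_obs()['width'])
m=(s<-.07)&(s>-.1)&(abs(t)<.05)&(z>.045)&(z<.068)
for a in np.arange(-.03,.031,.01):
  k=m&(abs(t-a)<.005)
  if k.sum(): print(a.round(2),k.sum(),'s',np.percentile(s[k],[2,98]).round(4),'ztop',np.percentile(z[k],95).round(4))
print('t',t[m].min(),t[m].max())
d=(abs(s)<.02)&(abs(t)<.02)&(z>.06)&(z<.072)&(p.min(2)>170);print('dial',d.sum(),s[d].mean(),t[d].mean())
E
```

```text
t 15.0 pos [ 0.4843 -0.2818  0.151 ] yy 0.297 tilt [0.0004 0.0004] q7 1.07 shift [-0.15 -0.19 11.1 ] turn 0.006
0.029731124898953184
-0.03 211 s [-0.09   -0.0709] ztop 0.0608
-0.02 112 s [-0.09   -0.0809] ztop 0.061
-0.01 117 s [-0.09  -0.081] ztop 0.0611
0.0 120 s [-0.09   -0.0811] ztop 0.0609
0.01 120 s [-0.0899 -0.0813] ztop 0.0607
0.02 126 s [-0.0899 -0.0814] ztop 0.061
0.03 206 s [-0.0899 -0.0705] ztop 0.061
t -0.03683613899974661 0.03923743867256694
dial 1394 -0.0004187252404964845 -4.871655851265655e-05
```

View pics/w8.png

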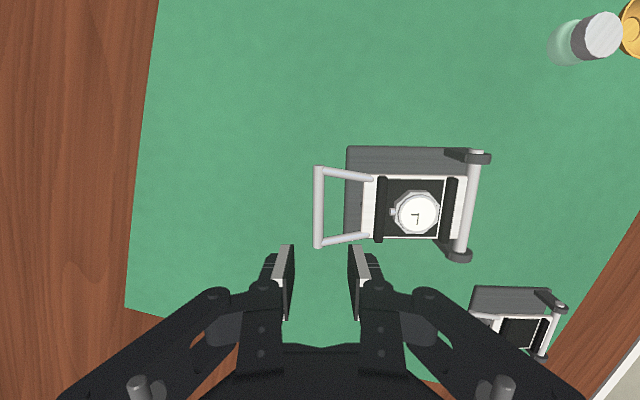

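The bar runs upright at column 318 (rows 165–247), and the watch is centred in the nest at (415,212). Descending over the bar.

Emit:
move_arm:
  targets:
    - [-0.15,-0.3,4,0]
    - [-0.15,-0.3,7,0]
    - [-0.15,-0.3,9.5,0]
    - [-0.15,-0.3,11,0]
    - [-0.15,-0.3,11,0]

```text
time_s: 15.62
ee_pos: [0.4809, -0.2849, 0.0402]
tcp_rot: [0.595, 0.803, -0.0, -0.001]
wrist_force: [-0.1, -0.2, -0.1]
width: 0.0301
gripper_force: 0.0
```

Emit:
move_arm:
  targets:
    - [0,0,0,0]
    - [0,0,0,0]
    - [0,0,0,0]
    - [0,0,0,0]
  fingers: -0.9
  newtons: 25

```text
time_s: 16.12
ee_pos: [0.4831, -0.2853, 0.0418]
tcp_rot: [0.595, 0.803, 0.001, 0.002]
wrist_force: [5.2, 2.4, 3.0]
width: 0.0087
gripper_force: 26.5
```

```bash
python3 - <<'E'
from h import *
plan([.4818,-.2842,.04],.291)
r,a0=np.hypot(.135,.004),np.arctan2(.004,.135)
for th in np.radians([0,5,10,15,20,25,30,35,40,45]): print(round(np.degrees(th)),'y %.2f z %.2f'%(100*(.135-r*np.cos(a0+th)),-100*(r*np.sin(a0+th)-.004)))
E
```

```text
t 16.12 pos [ 0.4831 -0.2853  0.0418] yy 0.295 tilt [ 0.0033 -0.0007] q7 1.18 shift [ 0.14 -0.09  0.18] turn 0.004
0 y 0.00 z -0.00
5 y 0.09 z -1.18
10 y 0.27 z -2.34
15 y 0.56 z -3.48
20 y 0.95 z -4.59
25 y 1.43 z -5.67
30 y 2.01 z -6.70
35 y 2.67 z -7.67
40 y 3.42 z -8.58
45 y 4.24 z -9.43
```

Emit:
move_arm:
  targets:
    - [0,0.2,-0.7,0]
    - [0,0.3,-1.4,0]
    - [0,0.4,-2.1,0]
    - [0,0.6,-2.8,0]
    - [0,0.75,-3.5,0]

```text
time_s: 16.75
ee_pos: [0.488, -0.2837, 0.0763]
tcp_rot: [0.596, 0.803, -0.0, 0.0]
wrist_force: [2.0, -3.6, -3.7]
width: 0.0087
gripper_force: 25.3
```

```bash
cat > tilt.py <<'E'
from h import *
o=get_obs();e=np.array([np.cos(.291),np.sin(.291)])
R=Ro.from_quat(o['tcp_rot']).as_matrix();b=o['ee_pos']+R[:,2]*-.0142   # bar point seen from TCP
s=(b[:2]-[.4831,-.2853])@e;print('t',o['time_s'],'s',s.round(4),'z',b[2].round(4),'angle',np.degrees(np.arctan2(b[2]-.052,.135-s)-.0296).round(1),o['wrist_force'].round(1),o['width'])
E
python3 tilt.py
```

```text
t 16.75 s 0.0052 z 0.0905 angle 14.8 [ 2.  -3.6 -3.7] 0.008665788436971869
```

Emit:
move_arm:
  targets:
    - [0,0.22,-0.67,0]
    - [0,0.48,-1.33,0]
    - [0,0.77,-1.97,0]
    - [0,1.09,-2.61,0]
    - [0,1.45,-3.2,0]

```text
time_s: 17.38
ee_pos: [0.5007, -0.28, 0.1082]
tcp_rot: [0.596, 0.803, -0.001, -0.001]
wrist_force: [-2.8, -5.2, -2.0]
width: 0.009
gripper_force: 24.9
```

Emit:
move_arm:
  targets:
    - [0,0.39,-0.59,0]
    - [0,0.8,-1.16,0]
    - [0,1.25,-1.7,0]
    - [0,1.73,-2.23,0]
    - [0,2.23,-2.75,0]

```text
time_s: 18.0
ee_pos: [0.5201, -0.2743, 0.1358]
tcp_rot: [0.596, 0.803, -0.002, -0.002]
wrist_force: [-7.9, -5.4, 3.2]
width: 0.0088
gripper_force: 24.8
```

Emit:
move_arm:
  targets:
    - [0,0,0,0]
    - [0,0,0,0]

```text
time_s: 18.25
ee_pos: [0.5208, -0.2741, 0.1365]
tcp_rot: [0.596, 0.803, -0.001, -0.002]
wrist_force: [-8.2, -5.0, 8.2]
width: 0.0092
gripper_force: 25.2
```

```bash
python3 tilt.py; python3 - <<'E'
from h import *
p,d=read_camera('side');c=cloud('side',d);c[d==0]=np.nan
H=np.array([.5635,-.2597])+.051*np.array([.958,.287])
x=c[...,0]-H[0];y=c[...,1]-H[1];s=x*.958+y*.287;t=-x*.287+y*.958;z=c[...,2]
m=(s<-.02)&(s>-.09)&(abs(t)<.025)&(z>.07)&(z<.15)&(p.min(2)>130)
print(m.sum(),s[m].min(),s[m].max(),np.median(t[m]))
A=np.c_[s[m],np.ones(m.sum())];k=np.linalg.lstsq(A,z[m],rcond=None)[0];print('slope angle',np.degrees(np.arctan(-k[0])))
cv2.imwrite('pics/s2.png',cv2.resize(p[60:240,220:440],None,fx=3,fy=3))
E
```

```text
t 18.25 s 0.0394 z 0.1507 angle 44.2 [-8.2 -5.   8.2] 0.009160267118739955
138 -0.07692306324994519 -0.02006385957120043 0.003765298358442954
slope angle 30.3368388528606
```

View pics/s2.png

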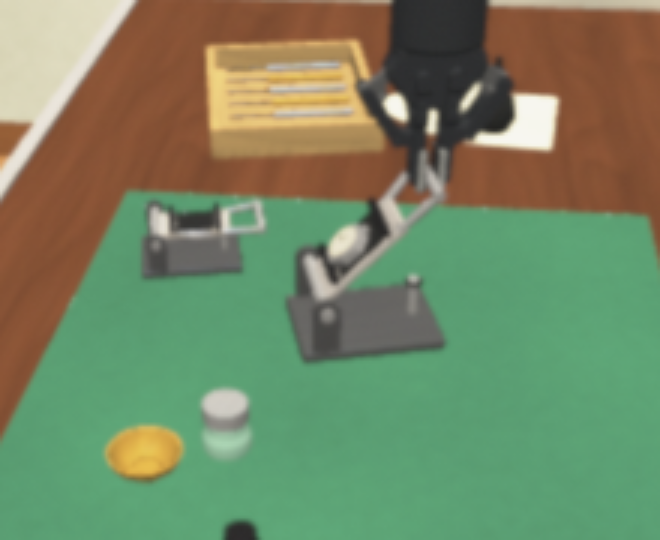

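The cradle is raised to about 45° in the gripper, with the watch between the jaws at (350,245). Holding, then lowering.

Emit:
move_arm:
  targets:
    - [0,-0.1,0,0]
    - [0,-0.1,0,0]
    - [0,-0.1,0,0]
    - [0,-0.1,0,0]
    - [0,-0.1,0,0]

```text
time_s: 18.92
ee_pos: [0.5208, -0.2741, 0.1364]
tcp_rot: [0.596, 0.803, -0.001, -0.001]
wrist_force: [-4.8, -5.1, 6.0]
width: 0.0087
gripper_force: 25.1
```

Emit:
move_arm:
  targets:
    - [0,0,0,0]
    - [0,0,0,0]
    - [0,0,0,0]
    - [0,0,0,0]
    - [0,0,0,0]

```text
time_s: 19.55
ee_pos: [0.5208, -0.2741, 0.1364]
tcp_rot: [0.596, 0.803, -0.001, -0.001]
wrist_force: [-4.4, -4.3, 6.2]
width: 0.0085
gripper_force: 25.1
```

```bash
python3 tilt.py
```

```text
t 19.55 s 0.0393 z 0.1506 angle 44.2 [-4.4 -4.3  6.2] 0.008539807730561037
```

Emit:
move_arm:
  targets:
    - [0,-0.45,0.5,0]
    - [0,-0.93,1.03,0]
    - [0,-1.38,1.57,0]
    - [0,-1.79,2.14,0]
    - [0,-2.18,2.73,0]

```text
time_s: 20.18
ee_pos: [0.5011, -0.2799, 0.1091]
tcp_rot: [0.596, 0.803, -0.0, -0.0]
wrist_force: [-2.9, -3.2, 5.2]
width: 0.009
gripper_force: 25.3
```

Emit:
move_arm:
  targets:
    - [0,-0.36,0.61,0]
    - [0,-0.68,1.25,0]
    - [0,-0.97,1.89,0]
    - [0,-1.23,2.55,0]
    - [0,-1.45,3.22,0]

```text
time_s: 20.8
ee_pos: [0.4879, -0.2837, 0.0757]
tcp_rot: [0.596, 0.803, -0.0, 0.0]
wrist_force: [-0.4, -4.7, 3.0]
width: 0.0084
gripper_force: 25.9
```

```bash
python3 tilt.py
```

```text
t 20.8 s 0.0051 z 0.0899 angle 14.6 [-0.4 -4.7  3. ] 0.00839633788686677
```

Emit:
move_arm:
  targets:
    - [0,-0.18,0.7,0]
    - [0,-0.33,1.4,0]
    - [0,-0.44,2.1,0]
    - [0,-0.5,2.8,0]
    - [0,-0.54,3.2,0]

```text
time_s: 21.42
ee_pos: [0.4832, -0.2851, 0.0434]
tcp_rot: [0.596, 0.803, -0.0, 0.0]
wrist_force: [-1.1, -4.7, 2.2]
width: 0.0089
gripper_force: 26.4
```

Emit:
move_arm:
  targets:
    - [0,0,0.2,0]
    - [0,0,0.4,0]
    - [0,0,0.5,0]
    - [0,0,0.5,0]

```text
time_s: 21.92
ee_pos: [0.4832, -0.2853, 0.0413]
tcp_rot: [0.596, 0.803, 0.001, 0.0]
wrist_force: [-6.7, -1.2, 26.6]
width: 0.0086
gripper_force: 28.7
```

```bash
python3 tilt.py
```

```text
t 21.925 s 0.0001 z 0.0555 angle -0.2 [-6.7 -1.2 26.6] 0.00856222320579868
```

Emit:
move_arm:
  targets:
    - [0,0,-0.2,0]
    - [0,0,-0.2,0]

```text
time_s: 22.18
ee_pos: [0.4832, -0.2852, 0.0416]
tcp_rot: [0.596, 0.803, 0.0, 0.001]
wrist_force: [-4.1, -2.8, 11.3]
width: 0.0088
gripper_force: 27.4
```

Emit:
move_arm:
  targets:
    - [0,0,0,0]
    - [0,0,0,0]
    - [0,0,0,0]
    - [0,0,0,0]
  fingers: -0.3

```text
time_s: 22.68
ee_pos: [0.4828, -0.2843, 0.0405]
tcp_rot: [0.595, 0.803, 0.0, -0.0]
wrist_force: [0.2, 0.3, 0.2]
width: 0.0298
gripper_force: 0.0
```

Emit:
move_arm:
  targets:
    - [0,0,-2,0]
    - [0,0,-5,0]
    - [0,0,-9,0]
    - [0,0,-12,0]
    - [0,0,-12,0]

```text
time_s: 23.3
ee_pos: [0.4844, -0.2858, 0.1644]
tcp_rot: [0.596, 0.803, 0.001, 0.003]
wrist_force: [-0.5, 0.2, -0.6]
width: 0.0297
gripper_force: 0.0
```

Emit:
move_arm:
  targets:
    - [0,0,0,0]
    - [0,0,0,0]
    - [0,0,0,0]

```text
time_s: 23.68
ee_pos: [0.4823, -0.2846, 0.16]
tcp_rot: [0.596, 0.803, -0.0, -0.001]
wrist_force: [-0.9, 0.4, -0.4]
width: 0.03
gripper_force: 0.0
```

```bash
python3 - <<'E'
from h import *
p,c=shot('w9');z=c[...,2];x=c[...,0]-.5635;y=c[...,1]+.2597
s=x*.958+y*.287;t=-x*.287+y*.958
d=(abs(s)<.022)&(abs(t)<.022)&(z>.06)&(z<.072)&(p.min(2)>170);print('dial',d.sum(),s[d].mean(),t[d].mean(),np.median(z[d]))
A=np.c_[s[d],t[d],np.ones(d.sum())];print(np.linalg.lstsq(A,z[d],rcond=None)[0])
k=(abs(s+.0855)<.006)&(abs(t)<.025)&(z>.045)&(z<.075);print('bar top',np.percentile(z[k],95))
f=(abs(s)<.026)&(abs(t)<.027)&(p.max(2)<100)&(z>.05)&(z<.06);print('floor',f.sum(),np.linalg.lstsq(np.c_[s[f],t[f],np.ones(f.sum())],z[f],rcond=None)[0])
for n,m in(('jaw-',(s<-.02)&(s>-.042)),('jaw+',(s>.02)&(s<.042))):
  m=m&(z>.061)&(z<.068)&(abs(t)<.028)&(p.max(2)<100);print(n,np.percentile(s[m],[2,98]))
p,dd=read_camera('top');c=cloud('top',dd);q=(np.hypot(c[...,0]-.547,c[...,1]-.2945)<.035)&(c[...,2]>.094);print('sel',cv2.minAreaRect(c[q][:,:2].astype(np.float32))[2],get_obs()['wrist_force'])
E
```

```text
dial 1286 0.003977749042324768 -9.466961924940013e-05 0.06551695414000017
[ 0.03608345 -0.01146691  0.06504595]
bar top 0.060953185505037116
floor 1484 [ 0.01642248 -0.00487442  0.05525502]
jaw- [-0.03576359 -0.02802141]
jaw+ [0.0241819  0.03115513]
sel 14.39394474029541 [ 0.41739159 -0.55005276 -0.54476493]
```

```bash
python3 -c "
from workcell import robot
print(robot.sign_off())"
```

```text
the job is handed in; nothing more can be done
None
```

I handed the job in at about 24 s; the sign-off gave no verdict, but by my last measurements the watch lies flat, face up in the level cradle about 6 mm towards the hinge jaw (9 mm allowed), the selector is on two dots, the cradle was held near 45° for about 1.5 s, and everything is let go.

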